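# Jack up the carving cradle

### The arm

A 6-joint arm with a two-finger parallel gripper is mounted at the origin on the work surface. World frame = base frame: x ahead of the robot, y to its left, z up, the work surface at z = 0. Lengths are in mm, angles in rad, forces in N, time in s.
With the tool pointing down it reaches from about 300 to 875 mm from the base axis. Payload 6.4 kg.
Tool frame: the origin (TCP) lies at the very end of the fingers, on their centre line; the grasp point (between the pads) lies 19 mm behind it; z points along the fingers, y is the line along which they close (so a half turn about z gives the same grasp; the last joint's range is limited). The gripper opens to 85 mm and grips with 20 to 120 N. Pads are 22 mm wide; open, the fingers measure 114 mm over their backs; the gripper's body (76 mm by 85 mm) begins 54 mm behind the grasp point. The pads swing forward as they close: fully open they stand 13 mm farther back than shut.
Start: joints at [-1.325, 0.181, 1.607, -0, 1.354, -0.206], TCP at [251.054, -517.313, 206.188] pointing down, gripper open.
Joint ranges: [-2.99, 2.99], [-0.89, 2.07], [0.3, 2.58], [-1.14, 4.28], [0, 2.63], [-3.12, 3.12]. Speed limits (rad/s): [2.57, 2.57, 3.01, 3.14, 3.14, 3.14].

### API

Orientations are given as a rotation vector (axis times angle).
In Python, from plant import env gives the robot as it stands. The module is installed in compiled form; this text tells all that it offers.
- The arm moves only by the shell command python3 -m jog 'ROWS' [FORCE]. ROWS is JSON, a list of rows, each an object with "travel": the shift along the tool's x, y, z in mm, a list of three; "twist": the turn, a rotation vector about the tool's x, y, z in rad, a list of three; "gripper": the gripper's target within -1 to 1 (shut at 1, half-way at 0, fully open at -1). A call has exactly 10 rows; each row is the pose to reach, as a shift and turn from the pose commanded when the call began, along the tool's axes at that moment; what a row does not reach only later rows make up. A row lasts 1/8 s, in which the tool goes at most 62.5 mm and 10.7 degrees, less where a joint would pass 70% of its speed; a pose out of reach is approached as far as the arm can. A call with a gripper value outside its range is refused whole. The fingers move at their own pace and stop on an object; FORCE is the grip in N (left out, the last holds). Time passes only in rows, so rows that repeat a pose let the fingers close, or fill a call up. It gives the time, the measured TCP pose, the force, the opening and the grip force at its end, in the units of the state.
- env.get_state(): the state, without advancing time (a new reading comes with each control period).
- env.get_image(name): name is "scene" or "top" or "wrist"; returns a dict with "color" (480x640x3 uint8, red, green, blue), "depth" (480x640 float32, mm along the optical axis (not along the pixel's ray), 0 where there is no reading), "mtx" (3x3 intrinsics, pixels), "rvec" (rotation vector, rad) and "tvec" (3), from world to camera coordinates, as OpenCV has them. Camera axes: x right, y down, z forward; pixel columns grow to the right and rows downward; lengths in mm; the calibration is good to about 2 mm. The wrist camera is an equidistant fisheye: a pixel r from the principal point sees the ray r / f radians off the axis. A picture is of the moment at which its call begins.
- env.hand_in(): hands the job in; it is judged then, once.
The state is a dict: "time": time; "q": joint angles; "qd": joint speeds; "joint_efforts": joint torques, N m; "position": TCP position; "eef_rot": TCP orientation; "contact_force": force on the tool from outside, world axes, zero at the start; "wrist_torque": the same for the moment, N m; "grip_width": finger opening in mm; "grip_force": force on a finger pad.
Only numpy, scipy, OpenCV 4.12 (cv2) and the standard library are available. Lean on these libraries where they do the work, as an engineer would, in place of code of your own. Each camera call takes 0.05 s, during which the arm holds its last target. There are 200 camera calls.

### The job

Raise the near edge of the hinged carving cradle with the little blue bench jack: first close the jack's release valve by turning its black knob clockwise all the way to the stop, then set the jack flat on the bench with its saddle centred under the red-marked lift pad, and push the red pump handle fully down so that the cradle rises. Finish holding the handle down, with the jack alone carrying the cradle and the arm not touching the cradle itself; leave the varnish jar, the gouge and the mallet where they are.

Things in the scene. Friction and masses are not known exactly. Their poses are not given: they have to be found in the camera images.
- jack: Loose blue bench jack, 0.9 kg. Origin: its underside, below the grip block; x to the saddle end, y left, z up. In its frame, mm: base plate x -100..130, y -45..45, 12 thick; outrigger foot x -95..-45 out to y -180; grip block (carry it by this) 34 x by 30 y at (0, 0), top z 85; saddle (105, 0); valve knob (-66, 40) on the pump body x -100..-28, y 0..76, top z 32; pump handle along -y at x -70.
- grip_block (a point): Point on the centre line of the jack's bare aluminium grip block, 60 mm above the jack's underside (25 mm below the block's top). Pinch the two sides that face the jack's +y and -y, 30 mm apart. Axes as jack.
- valve_grip (a point): On the vertical axis of the black valve knob, 69 mm above the jack's underside, 7 mm below the knob's top. A 44 mm disc carries an upright bar 14 mm thick, 42 mm long, from z 46 to 76 mm: grip it across the 14 mm. The point's x axis runs along the bar (white mark on the -x end) and turns with it.
- valve (a joint): Release valve knob, rad: 0 = fully open with the bar along the jack's x; grows as it turns clockwise seen from above; closed at its end stop, 1.9. Starts between 0.5 and 1.0. Turning takes about 0.05 N m and it stays where left.
- handle (a joint): Pump handle, rad: 0 = up (start; rising 0.45 rad from level towards its end), 0.55 = fully down at its stop. A spring and the load bring it up again when let go. Takes about 4 N unloaded, 10 to 16 N with the cradle, down on the red pad. Saddle rises 0.082 m per rad (45 mm in all); no ratchet: one full stroke does it.
- handle_pad (a point): Centre of the top face of the red pad at the handle's end, 28 mm (jack's x) by 44 mm (along the handle), 14 mm thick; press it from above. z is its normal. The handle turns about a line along the jack's x at y -30, z 56 mm in the jack's frame; pad centre 130 mm out towards -y, top face 7 mm off the handle's axis; sinks from about 119 to 50 mm above the bench.
- saddle_top (a point): Centre of the top of the steel saddle, 32 mm across, on the jack at x = 105, y = 0; 60 mm above the jack's underside when down.
- lift_pad (a point): Centre of the underside of the round brass lift pad, 44 mm across, under the cradle's near lip; z = 76 mm when down, about 105 mm after a full handle stroke. Red paint on the lip's top and front marks it. x points square away from the lip to the hinge (240 mm off); the lip's edge is 30 mm off on the -x side. Board underside 79, top 99 mm above the bench; 2.4 kg; falls back when let go.
- stand: Fixed dark wooden stand of the carving cradle with a pale hinged board, 270 by 420 mm, and an amber violin back on it. Origin: on the bench below the centre of the lift pad with the cradle down; x points away from the lip towards the hinge (240 mm off). Front posts 30 mm square at (35, 130) and (35, -250) mm; between them it is clear from the lip to x = 210 mm.
- varnish_jar: Bystander: amber glass jar with brass cap, 64 mm across, 85 mm tall. Origin at the centre of its underside.
- gouge: Bystander: hand tool with pale wooden handle, 220 mm long, lying on the bench. Origin on the bench below its middle.
- mallet: Bystander: wooden mallet lying on the bench, about 215 mm long, head 70 mm across and 90 mm long. Origin on the bench below its middle.

How it is judged (in metres and radians):
On the way, in this order (a step that is already met when the one before it is completed fails the run):
1. the release valve is closed to its stop with the handle still up (value of joint valve above 1.78 rad and value of joint handle below 0.15 rad), for 0.2 s.
2. the jack stands flat on the bench with its saddle under the lift pad, cradle still down (horizontal distance between saddle_top and lift_pad below 0.012 m and height (world z) of jack below 0.004 m and angle between jack's own z axis and vertical below 0.06 rad and height (world z) of lift_pad below 0.08 m), for 0.2 s.
At the end, for the whole second after the job is handed in: Robot holds the handle within 0.07 rad of its down stop; valve within 0.15 rad of its stop; jack flat on the bench, saddle centre within 14 mm of the pad's centre (12 mm when set); the jack alone carries the cradle, its pad over 20 mm higher than at rest; the arm does not touch the cradle (value of joint valve above 1.75 rad and value of joint handle above 0.48 rad and height (world z) of lift_pad between 0.096 and 0.125 m and horizontal distance between saddle_top and lift_pad below 0.014 m and height (world z) of jack below 0.005 m and angle between jack's own z axis and vertical below 0.06 rad and contact force between jack and stand above 4 N and contact force between any of the fingers, the arm and jack above 2 N and contact force between each of the fingers, the arm and stand below 0.5 N); the arm keeps its last pose, push and grip.
It fails at once if a bystander was moved by more than 30 mm (distance of any of varnish_jar, gouge, mallet from where it was at the start of the episode above 0.03 m).
It fails at once if the jack was tipped over (angle between jack's own z axis and vertical above 0.6 rad).
It also fails if it takes over 61 s, if anything falls off the work surface, if the arm or the gripper's body presses on something with over 40 N, if the wrist force passes 120 N, or if a joint passes its speed limit or range.

## Working session

There is one attempt and no reset: what is moved stays moved. The work goes in short steps, Python scripts to look and compute and a shell command to move; the robot and the scene stay as the last step left them, time stands still between calls to the robot, and variables do not carry over. Pictures are saved under pics/ and viewed, at most 12 in all, crops included, and the job is handed in when it is done.

```bash
mkdir -p pics; cat > h.py <<'E'
import numpy as np, cv2
from scipy.spatial.transform import Rotation as R
from plant import env
def cam(n):
    d=env.get_image(n); d['R']=cv2.Rodrigues(np.array(d['rvec'],float))[0]; d['t']=np.array(d['tvec'],float).ravel(); d['n']=n; return d
def ray(d,u,v):
    K=d['mtx']; x=(u-K[0,2])/K[0,0]; y=(v-K[1,2])/K[1,1]
    if d['n']=='wrist':
        r=np.hypot(x,y); s=np.sin(r)/max(r,1e-9); c=np.array([x*s,y*s,np.cos(r)])
    else: c=np.array([x,y,1.])
    return -d['R'].T@d['t'], d['R'].T@c
def onz(d,u,v,z):
    o,r=ray(d,u,v); return o+r*(z-o[2])/r[2]
def save(d,f): cv2.imwrite('pics/'+f,d['color'][:,:,::-1])
E
python3 - <<'E'
from h import *
for n in('top','scene'):
    d=cam(n); save(d,n+'0.png'); print(n,-d['R'].T@d['t'],d['mtx'][0,0]); np.savez(''+n+'0.npz',**d)
s=env.get_state(); print(s)
E
```

```text
top [ 389.17139136  -22.2183105  1500.92515691] 624.5438962250446
scene [1245.68341553 -210.48063707 1066.16921188] 440.1618344058838
{'time': 0.1, 'q': array([-1.32527422e+00,  1.81471359e-01,  1.60791531e+00, -3.15863166e-06,
        1.35379313e+00, -2.06274510e-01]), 'qd': array([ 0.00035743, -0.00063495, -0.0015463 , -0.002523  ,  0.00055526,
        0.0017779 ]), 'joint_efforts': array([ 5.84500176e-04, -4.45877731e+01, -3.52239668e+01, -2.37364693e-04,
        4.10109060e-03,  3.89990078e-05]), 'position': array([ 250.92950179, -516.76078881,  205.36814956]), 'eef_rot': array([-3.06022843e+00, -7.03305637e-01,  5.37370609e-05]), 'contact_force': array([ 0.44937492,  0.02702353, -0.34685845]), 'wrist_torque': array([-0.0479575 ,  0.05838282,  0.00138253]), 'grip_force': 0.0, 'grip_width': 85.21526138688468}
```

View pics/top0.png

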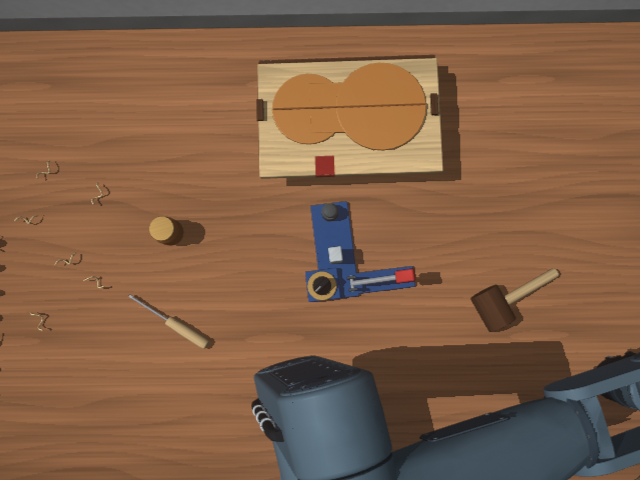

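View pics/scene0.png

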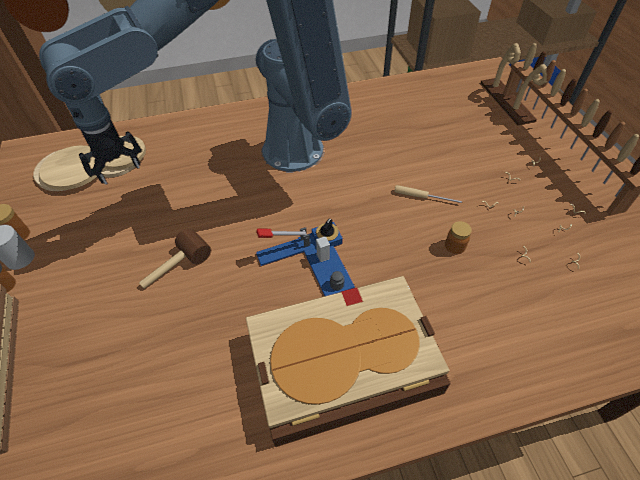

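The top view shows the jack: saddle at about (331,211), grip block (335,254), knob (322,286) and red pad (404,276). The red lip mark is at about (325,166). I'll measure these now.

```bash
python3 - <<'E'
from h import *
d=cam('top'); c=d['color']; hsv=cv2.cvtColor(c,cv2.COLOR_RGB2HSV).astype(int); H,S,V=hsv[...,0],hsv[...,1],hsv[...,2]
cv2.imwrite('pics/crop1.png',cv2.resize(c[195:310,295:425,::-1],None,fx=6,fy=5.2*6/5.2*0.85,interpolation=cv2.INTER_CUBIC) if 0 else cv2.resize(c[195:295+10,295:425,::-1],None,fx=5,fy=5,interpolation=cv2.INTER_CUBIC))
def comp(m,box):
    x0,y0,x1,y1=box; mm=np.zeros_like(m,np.uint8); mm[y0:y1,x0:x1]=m[y0:y1,x0:x1]
    n,l,s,ce=cv2.connectedComponentsWithStats(mm); i=1+s[1:,4].argmax(); 
    return ce[i],cv2.minAreaRect(np.argwhere(l==i)[:,::-1].astype(np.float32)),s[i,4]
def show(n,m,box,z):
    ce,r,a=comp(m,box); P=[onz(d,*p,z)[:2].round(1).tolist() for p in cv2.boxPoints(r)]
    print(n,a,ce.round(1),onz(d,*ce,z)[:2].round(1),np.mean(P,0).round(1),P)
red=((H<6)|(H>174))&(S>150)&(V>90)
show('lipred',red,(290,140,360,185),99)
show('padred',red,(380,255,430,295),119)
show('grip',(S<60)&(V>140),(320,240,350,268),85)
show('blue',(H>100)&(H<125)&(S>120),(295,195,430,310),12)
show('board',(H>12)&(H<30)&(V>140)&(S<130),(240,40,460,190),99)
show('saddle',(S<70)&(V<140)&(V>25),(315,198,350,222),60)
E
```

```text
lipred 347 [324.5 165.6] [704.4  -0.8] [704.6  -0.8] [[727.0, 18.5], [726.5, -20.5], [682.2, -19.9], [682.7, 18.9]]
padred 226 [404.6 275.4] [ 450.2 -175.1] [ 450.3 -175.2] [[460.8, -153.2], [466.1, -194.2], [439.8, -197.2], [434.5, -156.3]]
grip 180 [334.6 253.6] [503.4 -21.2] [503.4 -21. ] [[517.8, -5.1], [521.0, -33.4], [489.0, -36.9], [485.8, -8.7]]
blue 2330 [342.5 252.8] [510.8 -40.2] [494.3 -74.5] [[465.5, 96.4], [635.6, 28.1], [521.6, -246.8], [354.5, -175.8]]
board 9620 [344.7 126.8] [794.9 -48.2] [819. -58.] [[949.2, 158.0], [957.1, -269.7], [688.8, -269.4], [680.9, 149.2]]
saddle 244 [329.7 211.6] [603.6 -11.1] [603.9 -11.8] [[624.2, 6.7], [623.7, -30.7], [583.6, -30.1], [584.1, 7.1]]
```

View pics/crop1.png

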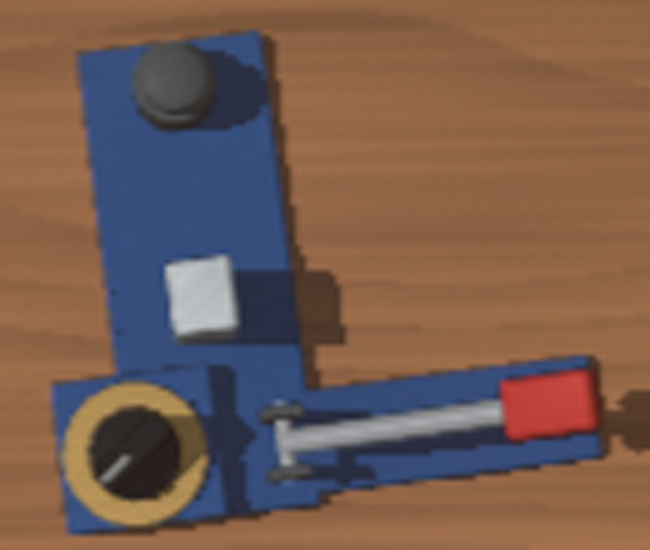

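```bash
python3 -m jog '[{"travel":[40,-40,0],"twist":[0,0,-0.18],"gripper":-1},{"travel":[80,-80,0],"twist":[0,0,-0.37],"gripper":-1},{"travel":[120,-120,0],"twist":[0,0,-0.55],"gripper":-0.5},{"travel":[160,-160,0],"twist":[0,0,-0.74],"gripper":0},{"travel":[200,-200,0],"twist":[0,0,-0.92],"gripper":0},{"travel":[240,-240,0],"twist":[0,0,-1.11],"gripper":0},{"travel":[280,-280,0],"twist":[0,0,-1.29],"gripper":0},{"travel":[320,-320,0],"twist":[0,0,-1.48],"gripper":0},{"travel":[360,-360,20],"twist":[0,0,-1.66],"gripper":0},{"travel":[395,-395,40],"twist":[0,0,-1.85],"gripper":0}]' 60
python3 - <<'E'
from h import *
d=cam('wrist'); save(d,'w1.png'); s=env.get_state(); print(s['time'],s['position'],s['q'].round(2),R.from_rotvec(s['eef_rot']).as_matrix().round(3).tolist(),s['grip_width'],-d['R'].T@d['t'])
K=d['mtx']
for P in([433.5,11.6,76],[503.4,-21,85]):
    c=d['R']@np.array(P)+d['t']; th=np.arctan2(np.hypot(c[0],c[1]),c[2]); p=c[:2]/np.hypot(c[0],c[1])*th*K[0,0]+K[:2,2]; print(p)
E
```

```text
time: 1.4
position: [434.5, 12.5, 166.1]
eef_rot: [1.274, 2.87, 0.0]
contact_force: [1.0, -0.2, 0.2]
grip_width: 42.5
grip_force: 0.0
1.45 [433.45672361  17.54478841 163.18424355] [-0.24 -0.1   1.99  0.    1.26 -0.98] [[-0.678, 0.735, -0.002], [0.735, 0.678, 0.004], [0.005, 0.001, -1.0]] 42.70330762576634 [383.1131975   69.06197415 333.90216223]
[323.19157548 236.6943047 ]
[362.04959106 328.13835031]
```

View pics/w1.png

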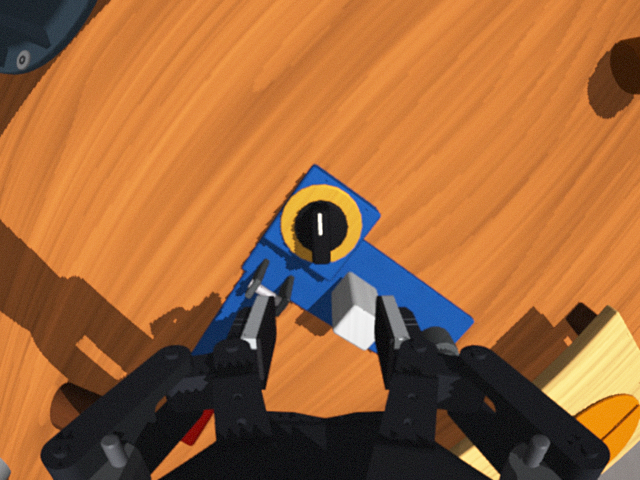

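The bar is upright in the picture, running about (321,212)–(321,262) with the white mark at (320,223). That is within 2 px of where I predicted it, so I'll descend and grip.

```bash
python3 -m jog '[{"travel":[0,0,0],"twist":[0,0,0],"gripper":0},{"travel":[0,0,30],"twist":[0,0,0],"gripper":0},{"travel":[0,0,60],"twist":[0,0,0],"gripper":0},{"travel":[0,0,90],"twist":[0,0,0],"gripper":0},{"travel":[0,0,112],"twist":[0,0,0],"gripper":0},{"travel":[0,0,112],"twist":[0,0,0],"gripper":0},{"travel":[0,0,112],"twist":[0,0,0],"gripper":0.3},{"travel":[0,0,112],"twist":[0,0,0],"gripper":1},{"travel":[0,0,112],"twist":[0,0,0],"gripper":1},{"travel":[0,0,112],"twist":[0,0,0],"gripper":1}]' 40
python3 -c "
from h import *
s=env.get_state(); print(s['position'],s['contact_force'],s['wrist_torque'],s['grip_width'],s['grip_force'],s['q'])"
```

```text
time: 2.7
position: [434.3, 10.5, 54.6]
eef_rot: [1.284, 2.866, 0.0]
contact_force: [0.0, -0.1, 0.1]
grip_width: 0.1
grip_force: 0.0
[434.27802256  10.48436281  54.62740125] [ 0.03863596 -0.08350929  0.05234562] [-0.01411249  0.0360868   0.03070119] 0.08602242890421785 0.0 [-2.50471397e-01  7.47975463e-02  2.07150130e+00 -8.15059399e-06
  9.94443719e-01 -9.79096474e-01]
```

```bash
python3 -c "
from h import *
d=cam('wrist'); save(d,'w2.png'); s=env.get_state(); print(s['position'],s['grip_width'],s['grip_force'])"
```

```text
[434.14488466  10.54237254  54.47056063] -0.09324575956481959 0.0
```

View pics/w2.png

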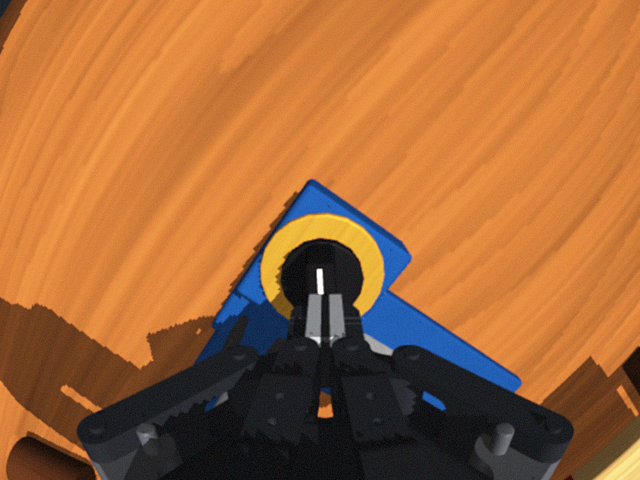

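```bash
python3 - <<'E'
from h import *
d=cam('wrist'); K=d['mtx']
def proj(P):
    c=d['R']@np.array(P)+d['t']; th=np.arctan2(np.hypot(c[0],c[1]),c[2]); return (c[:2]/np.hypot(c[0],c[1])*th*K[0,0]+K[:2,2]).round(0)
for P in([434,10.5,54.5],[434,10.5,73.5],[433.5,11.6,32],[433.5,11.6,46],[433.5,11.6,76]): print(P,proj(P))
cv2.imwrite('pics/c2.png',cv2.resize(d['color'][200:370,240:410,::-1],None,fx=3.5,fy=3.5,interpolation=cv2.INTER_CUBIC))
c=d['color']; hsv=cv2.cvtColor(c,cv2.COLOR_RGB2HSV); m=cv2.inRange(hsv,(18,140,120),(30,255,255)); m[:, :240]=0;m[:,400:]=0
ys,xs=np.nonzero(m); print(xs.min(),xs.max(),ys.min())
for u,v in((xs.min(),272),(xs.max(),272),(322,ys.min()),(281,272),(362,272),(321,240)): print((u,v),onz(d,u,v,32)[:2].round(1),onz(d,u,v,46)[:2].round(1))
E
```

```text
[434, 10.5, 54.5] [325. 288.]
[434, 10.5, 73.5] [325. 306.]
[433.5, 11.6, 32] [326. 269.]
[433.5, 11.6, 46] [326. 279.]
[433.5, 11.6, 76] [326. 306.]
261 383 214
(np.int64(261), 272) [407.8 -13.6] [406.   -7.7]
(np.int64(383), 272) [458.4  31.6] [452.9  34.3]
(322, np.int64(214)) [411.3  33.6] [409.2  36.1]
(281, 272) [416.1  -6. ] [413.7  -0.6]
(362, 272) [449.6  23.9] [444.7  27.1]
(321, 240) [420.4  22.6] [417.7  25.9]
```

View pics/c2.png

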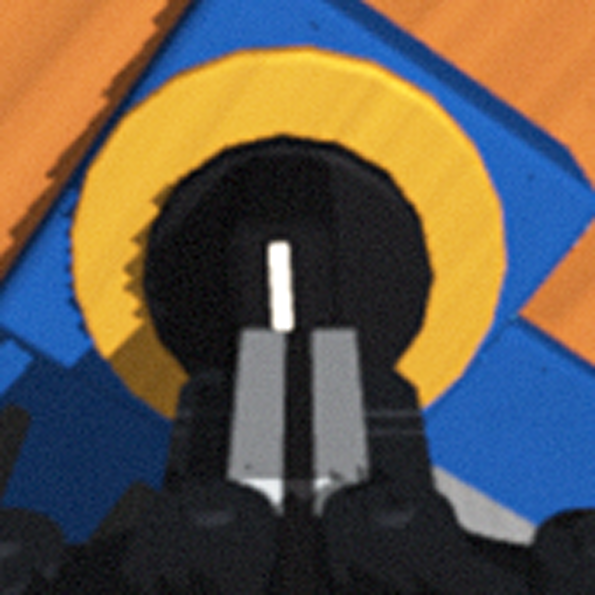

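```bash
python3 - <<'E'
from h import *
d=cam('wrist'); K=d['mtx']; s=env.get_state(); T=R.from_rotvec(s['eef_rot']).as_matrix(); p=s['position']; print(p,s['q'],s['grip_width'])
def proj(P):
    c=d['R']@np.array(P)+d['t']; th=np.arctan2(np.hypot(c[0],c[1]),c[2]); return (c[:2]/np.hypot(c[0],c[1])*th*K[0,0]+K[:2,2]).round(0)
for x in(-11,0,11):
  for y in (0,7):
    print(x,y,[proj(p+T@[x,y,z]).tolist() for z in(0,-10,-20,-30,-40)])
D=d['depth']
for u,v in((314,300),(314,320),(324,300),(324,315),(335,300),(335,320),(320,275),(320,288),(310,285),(345,265)):
    z=D[v,u]; o,r=ray(d,u,v); c=d['R']@r; P=o+r*z/c[2]; print((u,v),z,P.round(1), (T.T@(P-p)).round(1))
E
```

```text
[434.00242533  10.5676345   54.27775887] [-2.50440013e-01  7.54226663e-02  2.07173077e+00 -1.07518727e-05
  9.94334351e-01 -9.79120908e-01] -0.041064964833006395
-11 0 [[325.0, 308.0], [325.0, 317.0], [325.0, 328.0], [325.0, 339.0], [325.0, 352.0]]
-11 7 [[339.0, 308.0], [340.0, 317.0], [340.0, 328.0], [341.0, 339.0], [342.0, 352.0]]
0 0 [[325.0, 288.0], [325.0, 297.0], [325.0, 307.0], [325.0, 317.0], [325.0, 330.0]]
0 7 [[339.0, 288.0], [340.0, 297.0], [341.0, 307.0], [342.0, 317.0], [343.0, 329.0]]
11 0 [[325.0, 268.0], [325.0, 275.0], [325.0, 284.0], [325.0, 294.0], [325.0, 305.0]]
11 7 [[340.0, 268.0], [340.0, 275.0], [341.0, 284.0], [342.0, 294.0], [343.0, 305.0]]
(314, 300) 145.86592 [423.4  15.8  89.9] [ 11.   -4.4 -35.6]
(314, 320) 131.44167 [424.1  15.7 105.2] [ 10.5  -4.  -50.9]
(324, 300) 144.92053 [426.1  18.8  90.7] [ 11.4  -0.4 -36.5]
(324, 315) 133.2506 [426.1  18.8 103. ] [ 11.4  -0.4 -48.7]
(335, 300) 144.83212 [429.3  21.7  90.8] [ 11.5   3.9 -36.5]
(335, 320) 129.66763 [429.1  21.4 106.7] [ 11.4   3.5 -52.5]
(320, 275) 156.45827 [421.4  21.4  77.1] [ 16.5  -2.2 -22.8]
(320, 288) 158.57452 [425.5  16.8  76.8] [ 10.3  -2.2 -22.5]
(310, 285) 157.33759 [421.2  15.3  77.5] [ 12.   -6.4 -23.3]
(345, 265) 188.3447 [435.5  24.1  45.9] [ 9.1 10.1  8.3]
```

```bash
python3 - <<'E'
from h import *
d=cam('scene'); D=d['depth']; c=d['color']; s=env.get_state(); p=s['position']
K=d['mtx']; 
def proj(P): return cv2.projectPoints(np.array([P],float),np.array(d['rvec'],float),np.array(d['tvec'],float),K,None)[0].ravel()
u,v=proj(p).astype(int); print(u,v)
for P in ([434,10.5,54.5],[434,10.5,84.5]): print(proj(P).round(1))
cv2.imwrite('pics/s2.png',cv2.resize(c[v-70:v+40,u-70:u+70,::-1],None,fx=5,fy=5,interpolation=cv2.INTER_CUBIC)); print(u-70,v-70)
E
```

```text
327 227
[327.3 227.7]
[327.2 221.1]
257 157
```

View pics/s2.png

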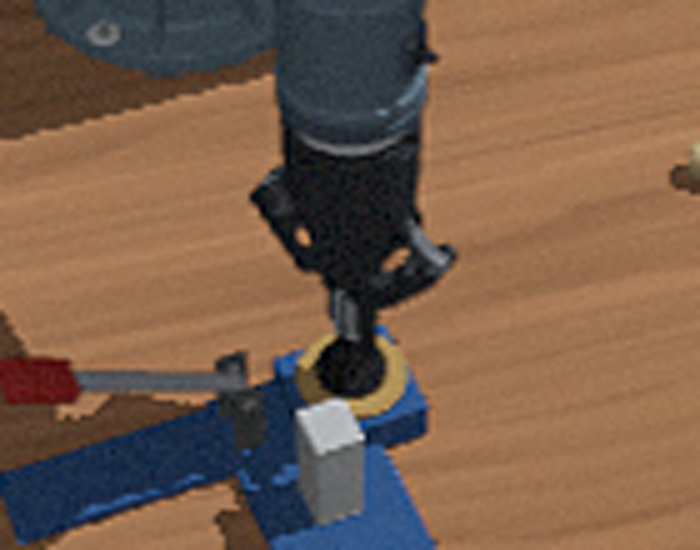

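```bash
python3 -m jog '[{"travel":[0,0,0],"twist":[0,0,0],"gripper":0},{"travel":[0,0,0],"twist":[0,0,0],"gripper":0},{"travel":[0,0,0],"twist":[0,0,0],"gripper":0},{"travel":[0,0,0],"twist":[0,0,0],"gripper":0},{"travel":[0,0,3],"twist":[0,0,0],"gripper":0},{"travel":[0,0,6],"twist":[0,0,0],"gripper":0},{"travel":[0,0,9],"twist":[0,0,0],"gripper":0},{"travel":[0,0,12],"twist":[0,0,0],"gripper":0},{"travel":[0,0,12],"twist":[0,0,0],"gripper":0},{"travel":[0,0,12],"twist":[0,0,0],"gripper":0}]' 40
python3 - <<'E'
from h import *
d=cam('wrist'); s=env.get_state(); T=R.from_rotvec(s['eef_rot']).as_matrix(); p=s['position']; print(p,s['grip_width'],s['contact_force'])
D=d['depth']; v,u=np.mgrid[200:400:2,230:420:2]; v=v.ravel();u=u.ravel(); K=d['mtx']
x=(u-K[0,2])/K[0,0]; y=(v-K[1,2])/K[1,1]; r=np.hypot(x,y); sc=np.tan(r)/r; C=np.c_[x*sc,y*sc,np.ones_like(x)]*D[v,u][:,None]
W=(C-d['t'])@d['R']; L=(W-p)@T
m=(abs(L[:,0])<14)&(abs(L[:,1])<45)&(L[:,2]<-8)
for a in range(-40,45,5):
    k=m&(L[:,1]>=a)&(L[:,1]<a+5)
    if k.any(): print(a,k.sum(),'max tool z %.1f'%L[k,2].max(), 'world z %.1f'%W[k,2].min(), np.histogram(W[k,2],[50,60,70,80,90,100,110,120,140])[0])
E
```

```text
time: 4.15
position: [434.0, 10.5, 42.2]
eef_rot: [1.284, 2.867, 0.0]
contact_force: [0.3, 0.2, 0.4]
grip_width: 42.7
grip_force: 0.0
[434.05275862  10.49989332  42.26061855] 42.79026485219624 [-0.43119397  0.36189857 -0.56098923]
-40 1 max tool z -44.4 world z 86.7 [0 0 0 1 0 0 0 0]
-35 96 max tool z -34.7 world z 77.0 [ 0  0 10 38 43  4  1  0]
-30 209 max tool z -30.2 world z 72.5 [ 0  0 11 28 31 33 67 39]
-25 482 max tool z -26.8 world z 69.1 [  0   2  60  77  90 161  40  52]
-10 119 max tool z -30.6 world z 72.8 [  0   0 119   0   0   0   0   0]
-5 174 max tool z -32.6 world z 74.8 [  0   0 174   0   0   0   0   0]
0 179 max tool z -31.3 world z 73.5 [  0   0 179   0   0   0   0   0]
5 20 max tool z -30.9 world z 73.2 [ 0  0 20  0  0  0  0  0]
15 1 max tool z -83.6 world z 125.9 [0 0 0 0 0 0 0 1]
20 496 max tool z -27.1 world z 69.4 [  0   2  53  90  93 158  43  57]
25 187 max tool z -31.6 world z 73.9 [ 0  0 13 25 31 33 58 27]
30 86 max tool z -35.1 world z 77.4 [ 0  0  7 42 35  2  0  0]
```

The fingers really end about 28 mm short of the reported TCP. They closed above the bar without touching it. I'll go 17 mm lower and grip again.

```bash
python3 -m jog '[{"travel":[0,0,4],"twist":[0,0,0],"gripper":0},{"travel":[0,0,8],"twist":[0,0,0],"gripper":0},{"travel":[0,0,12],"twist":[0,0,0],"gripper":0},{"travel":[0,0,17],"twist":[0,0,0],"gripper":0},{"travel":[0,0,17],"twist":[0,0,0],"gripper":0},{"travel":[0,0,17],"twist":[0,0,0],"gripper":0.3},{"travel":[0,0,17],"twist":[0,0,0],"gripper":1},{"travel":[0,0,17],"twist":[0,0,0],"gripper":1},{"travel":[0,0,17],"twist":[0,0,0],"gripper":1},{"travel":[0,0,17],"twist":[0,0,0],"gripper":1}]' 40
python3 -c "
from h import *
s=env.get_state(); print(s['position'],s['contact_force'],s['wrist_torque'],s['grip_width'],s['grip_force'],s['q'])"
```

```text
time: 5.45
position: [433.7, 10.4, 25.4]
eef_rot: [-1.284, -2.867, 0.001]
contact_force: [-4.0, -1.5, 5.4]
grip_width: 13.6
grip_force: 40.7
[433.73510577  10.39809354  25.39210099] [-4.01000076 -1.49977412  5.40006688] [-0.22688994  0.64340338  0.04756006] 13.581815109801344 40.72373807430267 [-2.50702547e-01  1.34308747e-01  2.08321810e+00 -4.51393162e-04
  9.24535019e-01 -9.79153203e-01]
```

```bash
python3 -m jog '[{"travel":[0,0,0],"twist":[0,0,0.13],"gripper":1},{"travel":[0,0,0],"twist":[0,0,0.26],"gripper":1},{"travel":[0,0,0],"twist":[0,0,0.39],"gripper":1},{"travel":[0,0,0],"twist":[0,0,0.52],"gripper":1},{"travel":[0,0,0],"twist":[0,0,0.65],"gripper":1},{"travel":[0,0,0],"twist":[0,0,0.75],"gripper":1},{"travel":[0,0,0],"twist":[0,0,0.84],"gripper":1},{"travel":[0,0,0],"twist":[0,0,0.90],"gripper":1},{"travel":[0,0,0],"twist":[0,0,0.95],"gripper":1},{"travel":[0,0,0],"twist":[0,0,0.95],"gripper":1}]' 40
python3 -c "
from h import *
s=env.get_state(); print(s['position'],s['contact_force'],s['wrist_torque'],s['grip_width'],s['grip_force'],s['q'])"
python3 -m jog '[{"travel":[0,0,0],"twist":[0,0,0.02],"gripper":1},{"travel":[0,0,0],"twist":[0,0,0.04],"gripper":1},{"travel":[0,0,0],"twist":[0,0,0.06],"gripper":1},{"travel":[0,0,0],"twist":[0,0,0.07],"gripper":1},{"travel":[0,0,0],"twist":[0,0,0.08],"gripper":1},{"travel":[0,0,0],"twist":[0,0,0.09],"gripper":1},{"travel":[0,0,0],"twist":[0,0,0.1],"gripper":1},{"travel":[0,0,0],"twist":[0,0,0.1],"gripper":1},{"travel":[0,0,0],"twist":[0,0,0.1],"gripper":1},{"travel":[0,0,0],"twist":[0,0,0.1],"gripper":1}]' 40
python3 -c "
from h import *
s=env.get_state(); print(s['position'],s['contact_force'],s['wrist_torque'],s['grip_width'],s['grip_force'],s['q'])"
```

```text
time: 6.7
position: [433.7, 10.4, 25.4]
eef_rot: [-2.454, -1.962, 0.001]
contact_force: [-3.4, -1.2, 4.9]
grip_width: 13.3
grip_force: 40.7
[433.72523155  10.39068405  25.37563608] [-3.36325783 -1.22847606  4.86186037] [-0.14710939  0.66452138 -0.0833355 ] 13.289238278974604 40.718809962272644 [-2.50721655e-01  1.34342011e-01  2.08322526e+00 -4.57399513e-04
  9.24521119e-01 -2.84892499e-02]
time: 7.95
position: [434.4, 10.4, 25.4]
eef_rot: [2.548, 1.837, 0.001]
contact_force: [4.6, 1.5, 2.9]
grip_width: 13.7
grip_force: 41.2
[434.38757507  10.40024801  25.40894407] [4.55289226 1.5483988  2.92298856] [ 0.34888129 -0.61551047  0.49817256] 13.665430516875078 41.236011385917664 [-2.50645991e-01  1.34653923e-01  2.08276971e+00  5.95360786e-05
  9.23332152e-01  7.08496529e-02]
```

```bash
python3 -m jog '[{"travel":[0,0,0],"twist":[0,0,0],"gripper":0.2},{"travel":[0,0,0],"twist":[0,0,0],"gripper":0},{"travel":[0,0,-15],"twist":[0,0,0],"gripper":0},{"travel":[0,0,-40],"twist":[0,0,0],"gripper":0},{"travel":[0,0,-75],"twist":[0,0,0.0],"gripper":0},{"travel":[-3,20,-95],"twist":[0,0,0.18],"gripper":-0.5},{"travel":[-6,40,-95],"twist":[0,0,0.36],"gripper":-1},{"travel":[-8,60,-95],"twist":[0,0,0.54],"gripper":-1},{"travel":[-10,76,-95],"twist":[0,0,0.72],"gripper":-1},{"travel":[-10,76,-95],"twist":[0,0,0.9],"gripper":-1}]' 40
python3 -m jog '[{"travel":[0,0,0],"twist":[0,0,0.16],"gripper":-1},{"travel":[0,0,0],"twist":[0,0,0.26],"gripper":-1},{"travel":[0,0,0],"twist":[0,0,0.26],"gripper":-1},{"travel":[0,0,0],"twist":[0,0,0.26],"gripper":-1},{"travel":[0,0,0],"twist":[0,0,0.26],"gripper":-1},{"travel":[0,0,0],"twist":[0,0,0.26],"gripper":-1},{"travel":[0,0,0],"twist":[0,0,0.26],"gripper":-1},{"travel":[0,0,0],"twist":[0,0,0.26],"gripper":-1},{"travel":[0,0,0],"twist":[0,0,0.26],"gripper":-1},{"travel":[0,0,0],"twist":[0,0,0.26],"gripper":-1}]' 40
python3 - <<'E'
from h import *
d=cam('wrist'); save(d,'w3.png'); np.savez('w3.npz',**d); s=env.get_state(); print(s['position'],s['grip_width'],R.from_rotvec(s['eef_rot']).as_matrix().round(3).tolist(),s['q'])
E
```

```text
time: 9.2
position: [503.8, -23.7, 121.2]
eef_rot: [3.095, 0.535, 0.001]
contact_force: [-0.2, 0.2, -0.5]
grip_width: 85.1
grip_force: 0.0
time: 10.45
position: [502.9, -23.0, 120.2]
eef_rot: [-3.138, -0.14, 0.0]
contact_force: [-0.0, 0.5, 0.5]
grip_width: 85.7
grip_force: 0.0
[502.92065034 -22.98064841 120.18783041] 85.80133841775971 [[0.996, 0.089, -0.0], [0.089, -0.996, 0.0], [0.0, -0.0, -1.0]] [-2.81847798e-01  1.19422827e-01  1.86318550e+00  1.24505129e-05
  1.15898814e+00  1.19960330e+00]
```

View pics/w3.png

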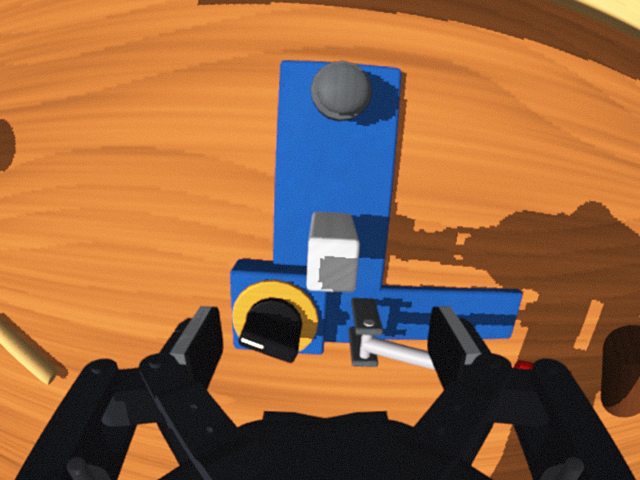

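```bash
python3 - <<'E'
from h import *
z=np.load('w3.npz'); d={k:z[k] for k in z}; d['n']='wrist'
for n,u,v,h in(('blk',333.5,264,85),('bl',311,237,85),('br',358,237,85),('tr',357,290,85),('tl',308,290,85),('sad',341,88,60),('e1',281,62,12),('e2',401,70,12),('e3',274,262,12)): print(n,onz(d,u,v,h).round(1))
D=d['depth']
for u,v in((325,250),(340,88)):
    o,r=ray(d,u,v); c=d['R']@r; print((o+r*D[v,u]/c[2]).round(1))
E
```

```text
blk [503.1 -28.2  85. ]
bl [518.3 -13.8  85. ]
br [520.7 -40.6  85. ]
tr [487.6 -43.9  85. ]
tl [485.1 -14.6  85. ]
sad [605.6 -23.7  60. ]
e1 [627.6  20.   12. ]
e2 [630.5 -68.1  12. ]
e3 [473.3  14.8  12. ]
[511.3 -22.5  85.3]
[605.4 -23.1  61.4]
```

The jack turned slightly as the valve hit its stop; its yaw is now about 0.04 and the block is at (503,-28). The bar in the picture, (245,341)–(295,358), reads about 1.88 rad, so the valve is closed. Next I'll grip the block.

```bash
python3 -m jog '[{"travel":[0,5,0],"twist":[0,0,0.05],"gripper":-1},{"travel":[0,5,30],"twist":[0,0,0.05],"gripper":-1},{"travel":[0,5,60],"twist":[0,0,0.05],"gripper":-1},{"travel":[0,5,90],"twist":[0,0,0.05],"gripper":-1},{"travel":[0,5,108],"twist":[0,0,0.05],"gripper":-1},{"travel":[0,5,108],"twist":[0,0,0.05],"gripper":-0.2},{"travel":[0,5,108],"twist":[0,0,0.05],"gripper":0.3},{"travel":[0,5,108],"twist":[0,0,0.05],"gripper":1},{"travel":[0,5,108],"twist":[0,0,0.05],"gripper":1},{"travel":[0,5,108],"twist":[0,0,0.05],"gripper":1}]' 110
python3 - <<'E'
from h import *
s=env.get_state(); print(s['position'],s['contact_force'],s['wrist_torque'],s['grip_width'],s['grip_force'])
E
```

```text
time: 11.75
position: [504.5, -27.9, 13.6]
eef_rot: [3.141, 0.061, 0.004]
contact_force: [-0.8, 2.3, 5.6]
grip_width: 28.7
grip_force: 110.2
[504.53422109 -27.94516715  13.62018321] [-0.7871309   2.28143301  5.56479769] [ 0.44984032  0.07924703 -0.08121904] 28.68752492633285 110.22213935852051
```

```bash
python3 -m jog '[{"travel":[0,0,-4],"twist":[0,0,0],"gripper":1},{"travel":[0,0,-8],"twist":[0,0,0],"gripper":1},{"travel":[0,0,-10],"twist":[0,0,0],"gripper":1},{"travel":[10,-4,-10],"twist":[0,0,0],"gripper":1},{"travel":[20,-8,-10],"twist":[0,0,0],"gripper":1},{"travel":[30,-13,-10],"twist":[0,0,0],"gripper":1},{"travel":[40,-18,-10],"twist":[0,0,0],"gripper":1},{"travel":[51,-22,-10],"twist":[0,0,0],"gripper":1},{"travel":[51,-22,-10],"twist":[0,0,0],"gripper":1},{"travel":[51,-22,-10],"twist":[0,0,0],"gripper":1}]' 110
python3 - <<'E'
from h import *
d=cam('wrist'); save(d,'w4.png'); np.savez('w4.npz',**d); s=env.get_state(); print(s['position'],s['contact_force'],s['wrist_torque'],s['grip_width'],R.from_rotvec(s['eef_rot']).as_matrix().round(3).tolist())
E
```

```text
time: 13.0
position: [553.0, -4.0, 21.9]
eef_rot: [-3.141, -0.062, 0.002]
contact_force: [0.0, 0.1, -9.3]
grip_width: 28.9
grip_force: 109.2
[552.88403241  -4.00259827  21.94023589] [ 0.37297573  0.20051768 -7.85547638] [ 0.08110419 -0.17018072 -0.00704568] 29.13452415593668 [[0.999, 0.039, -0.001], [0.039, -0.999, 0.0], [-0.001, -0.0, -1.0]]
```

View pics/w4.png

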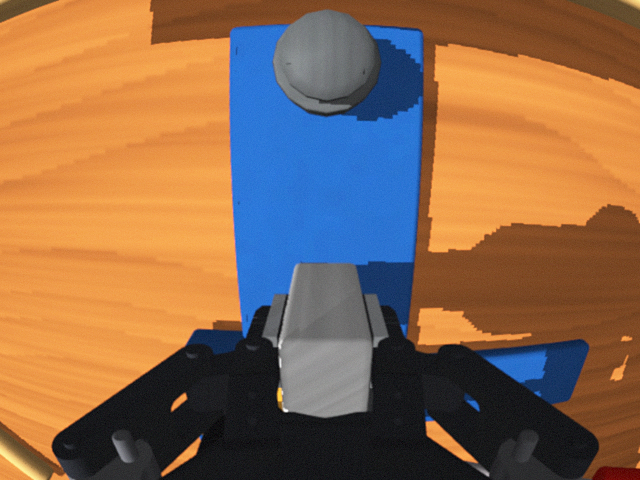

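Jack is lifted (8–9 N) and square in the grip; saddle top is at about (327,58). I'll fix the saddle's offset from the TCP, and check the lip in the top view.

```bash
python3 - <<'E'
from h import *
z=np.load('w4.npz'); d={k:z[k] for k in z}; d['n']='wrist'
s=env.get_state(); p=s['position']; print(p)
D=d['depth']
def pt(u,v):
    o,r=ray(d,u,v); c=d['R']@r; return o+r*D[v,u]/c[2]
for q in((327,50),(310,60),(345,60),(327,75),(240,60),(410,60),(250,250),(320,200)): print(q,pt(*q).round(1))
g=[pt(u,v) for u in range(255,400,2) for v in range(2,125,2)]; g=np.array(g)
k=g[(g[:,2]>66)&(g[:,2]<76)]; c,r=cv2.minEnclosingCircle(k[:,:2].astype(np.float32)); print('saddle top',len(k),k.mean(0).round(1),c,r)
print('ray70',onz(d,327,58,70).round(1))
t=cam('top'); save(t,'t4.png'); D=t['depth']; K=t['mtx']
v,u=np.mgrid[140:225,280:370]; v=v.ravel();u=u.ravel(); C=np.c_[(u-K[0,2])/K[0,0],(v-K[1,2])/K[1,1],np.ones(len(u))]*D[v,u][:,None]
W=(C-t['t'])@t['R']; col=t['color'][v,u].astype(int)
red=(col[:,0]>110)&(col[:,1]<50)&(col[:,2]<60)&(abs(W[:,2]-99)<8)
print('red',red.sum(),W[red].mean(0).round(1),W[red].min(0).round(1),W[red].max(0).round(1))
b=(W[:,2]>90); print('board min x by y',[(y,W[b&(abs(W[:,1]-y)<4)&(W[:,0]>660)][:,0].min().round(1)) for y in(-60,-30,0,30,60) if (b&(abs(W[:,1]-y)<4)).any()])
g=abs(W[:,2]-70)<6; g&=(abs(W[:,0]-660)<30)&(abs(W[:,1])<30); print('sad top',g.sum(),W[g].mean(0).round(1) if g.any() else 0)
E
```

```text
[552.88403241  -4.00259827  21.94023589]
(327, 50) [ 6.557e+02 -6.000e-01  6.850e+01]
(310, 60) [652.    4.6  68.9]
(345, 60) [652.6  -6.5  68.4]
(327, 75) [647.2  -1.   69.1]
(240, 60) [661.2  38.5  21.2]
(410, 60) [664.4 -38.3  20.6]
(250, 250) [571.   33.2  20.3]
(320, 200) [ 5.968e+02 -1.000e-01  2.030e+01]
saddle top 1487 [ 6.546e+02 -6.000e-01  6.790e+01] (655.1892700195312, -0.5292152166366577) 15.472466468811035
ray70 [652.7  -0.8  70. ]
red 5 [683.6  -2.1 100.2] [682.3 -13.1  95.2] [684.9   5.1 105.7]
board min x by y [(-60, np.float64(684.1)), (-30, np.float64(682.8)), (0, np.float64(682.3)), (30, np.float64(681.9)), (60, np.float64(680.6))]
sad top 78 [ 6.602e+02 -2.000e-01  6.930e+01]
```

View pics/t4.png

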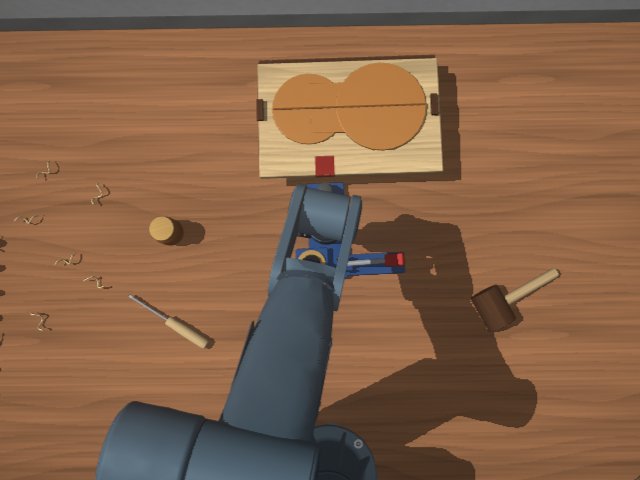

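```bash
python3 -m jog '[{"travel":[10,0.4,0],"twist":[0,0,0],"gripper":1},{"travel":[20,0.8,0],"twist":[0,0,0],"gripper":1},{"travel":[30,1.2,0],"twist":[0,0,0],"gripper":1},{"travel":[40,1.6,0],"twist":[0,0,0],"gripper":1},{"travel":[50,2,0],"twist":[0,0,0],"gripper":1},{"travel":[57,2,0],"twist":[0,0,0],"gripper":1},{"travel":[57,2,0],"twist":[0,0,0],"gripper":1},{"travel":[57,2,4],"twist":[0,0,0],"gripper":1},{"travel":[57,2,8],"twist":[0,0,0],"gripper":1},{"travel":[57,2,10],"twist":[0,0,0],"gripper":1}]' 110
python3 - <<'E'
from h import *
d=cam('wrist'); s=env.get_state(); print(s['position'],s['contact_force'],s['wrist_torque'])
save(d,'w5.png'); np.savez('w5.npz',**d)
D=d['depth']
def pt(u,v):
    o,r=ray(d,u,v); c=d['R']@r; return o+r*D[v,u]/c[2]
for q in((250,200),(400,200),(320,200),(290,200)): print(pt(*q).round(1))
E
```

```text
time: 14.35
position: [610.1, -3.7, 13.6]
eef_rot: [-3.141, -0.062, 0.002]
contact_force: [-13.7, 0.9, 16.6]
grip_width: 29.0
grip_force: 111.9
[610.06348205  -3.6944769   13.63642455] [-8.51389866  1.06259114  5.95940241] [ 0.13458478  0.9133293  -0.02661182]
[652.8  33.1  11.4]
[655.7 -37.3  12.2]
[6.54e+02 2.00e-01 1.27e+01]
[653.4  14.1  12. ]
```

```bash
python3 -m jog '[{"travel":[0,0,0],"twist":[0,0,0],"gripper":0.3},{"travel":[0,0,0],"twist":[0,0,0],"gripper":-0.5},{"travel":[0,0,0],"twist":[0,0,0],"gripper":-0.5},{"travel":[0,0,0],"twist":[0,0,0],"gripper":-0.5},{"travel":[0,0,-10],"twist":[0,0,0],"gripper":-0.5},{"travel":[0,0,-40],"twist":[0,0,0],"gripper":-0.5},{"travel":[0,0,-80],"twist":[0,0,0],"gripper":-0.5},{"travel":[-20,0,-110],"twist":[0,0,0],"gripper":-0.5},{"travel":[-50,30,-120],"twist":[0,0,0],"gripper":0},{"travel":[-80,60,-120],"twist":[0,0,0],"gripper":1}]' 60
python3 -m jog '[{"travel":[-10,30,0],"twist":[0,0,0],"gripper":1},{"travel":[-20,50,0],"twist":[0,0,0],"gripper":1},{"travel":[-20,50,0],"twist":[0,0,0],"gripper":1},{"travel":[-20,50,0],"twist":[0,0,0],"gripper":1},{"travel":[-20,50,0],"twist":[0,0,0],"gripper":1},{"travel":[-20,50,0],"twist":[0,0,0],"gripper":1},{"travel":[-20,50,0],"twist":[0,0,0],"gripper":1},{"travel":[-20,50,0],"twist":[0,0,0],"gripper":1},{"travel":[-20,50,0],"twist":[0,0,0],"gripper":1},{"travel":[-20,50,0],"twist":[0,0,0],"gripper":1}]' 60
python3 - <<'E'
from h import *
d=cam('wrist'); s=env.get_state(); print(s['position'],s['contact_force'],s['wrist_torque'],R.from_rotvec(s['eef_rot']).as_matrix().round(3).tolist())
save(d,'w6.png'); np.savez('w6.npz',**d)
E
```

```text
time: 15.65
position: [533.4, -67.6, 134.4]
eef_rot: [3.139, 0.064, 0.006]
contact_force: [0.3, -0.9, -0.5]
grip_width: 28.6
grip_force: 0.0
time: 16.9
position: [514.9, -117.6, 132.2]
eef_rot: [3.141, 0.062, 0.0]
contact_force: [-0.4, -0.6, 0.1]
grip_width: -0.3
grip_force: 0.0
[ 514.87336021 -117.60885393  132.17605747] [-0.24658047 -0.26669239  0.59982093] [-0.00660265 -0.00881259  0.02212008] [[0.999, 0.039, -0.0], [0.039, -0.999, 0.0], [-0.0, -0.0, -1.0]]
```

View pics/w6.png

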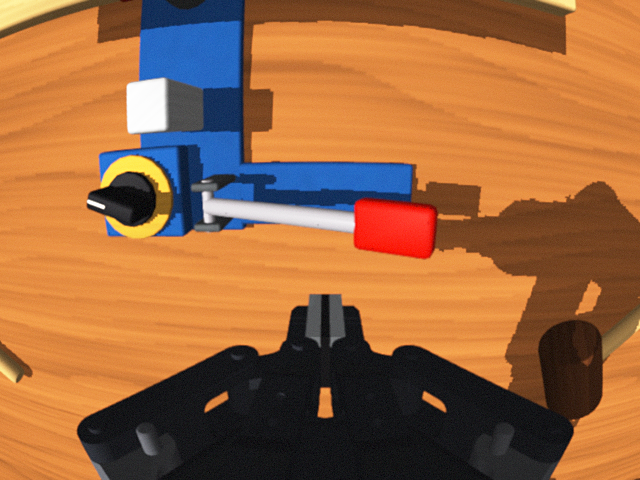

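Everything stands clear: grip block top at (148,106), red pad at about (395,228), knob bar's mark pointing left. Measuring the block and pad by depth.

```bash
python3 - <<'E'
from h import *
z=np.load('w6.npz'); d={k:z[k] for k in z}; d['n']='wrist'; K=d['mtx'];D=d['depth']
v,u=np.mgrid[0:300,60:460]; v=v.ravel();u=u.ravel()
x=(u-K[0,2])/K[0,0]; y=(v-K[1,2])/K[1,1]; r=np.hypot(x,y)+1e-9; sc=np.tan(r)/r; C=np.c_[x*sc,y*sc,np.ones(len(x))]*D[v,u][:,None]
W=(C-d['t'])@d['R']; c=d['color'][v,u].astype(int)
def box(n,m): 
    q=W[m]; r=cv2.minAreaRect(q[:,:2].astype(np.float32)); print(n,m.sum(),q.mean(0).round(1),np.round(r[0],1),np.round(r[1],1),round(r[2],1),'z',q[:,2].min().round(1),q[:,2].max().round(1)); return q
box('blk',(W[:,2]>82)&(W[:,2]<89)&(c.min(1)>110)&(u<180))
red=(c[:,0]>150)&(c[:,1]<60)&(c[:,2]<60)&(v>150)
box('pad',red)
blue=(c[:,2]>c[:,0]+40)&(abs(W[:,2]-12)<5)
for X in(560,580,600,640,660):
    k=blue&(abs(W[:,0]-X)<3)
    if k.any(): print(X,W[k,1].min().round(1),W[k,1].max().round(1))
k=(abs(W[:,2]-60)<5)&(u>150)&(u<220)&(v<20); print('sad',k.sum(),W[k].min(0) if k.any() else 0,W[k].max(0) if k.any() else 0)
k=blue&(abs(W[:,1]+120)<30); print('outrig x',W[k,0].min(),W[k,0].max())
E
```

```text
blk 2126 [607.5  -5.1  84.9] [607.8  -4.1] [33.9 29.9] 2.3 z 82.0 87.3
pad 3826 [ 543.7 -151.1  120.2] [ 562.  -145.8] [73.6 42.7] 17.2 z 13.3 300.1
560 -184.6 -4.8
580 -50.1 38.7
600 -49.1 -19.1
640 -48.0 40.8
660 -47.2 41.2
sad 0 0 0
outrig x 528.4934887655255 566.9647798067498
```

Saddle works out at (712.7, 0.1) against the pad at (712.4, 0), so the placing is good. The red pad is at (543.7,-151). I'll move above it and touch down.

```bash
python3 -m jog '[{"travel":[14,18,0],"twist":[0,0,0],"gripper":1},{"travel":[28,36,0],"twist":[0,0,0],"gripper":1},{"travel":[28,36,10],"twist":[0,0,0],"gripper":1},{"travel":[28,36,20],"twist":[0,0,0],"gripper":1},{"travel":[28,36,30],"twist":[0,0,0],"gripper":1},{"travel":[28,36,35],"twist":[0,0,0],"gripper":1},{"travel":[28,36,38],"twist":[0,0,0],"gripper":1},{"travel":[28,36,40],"twist":[0,0,0],"gripper":1},{"travel":[28,36,42],"twist":[0,0,0],"gripper":1},{"travel":[28,36,44],"twist":[0,0,0],"gripper":1}]' 60
python3 - <<'E'
from h import *
d=cam('wrist'); s=env.get_state(); print(s['position'],s['contact_force'],s['wrist_torque'])
K=d['mtx'];D=d['depth']
v,u=np.mgrid[150:420,200:460]; v=v.ravel();u=u.ravel()
x=(u-K[0,2])/K[0,0]; y=(v-K[1,2])/K[1,1]; r=np.hypot(x,y)+1e-9; sc=np.tan(r)/r; C=np.c_[x*sc,y*sc,np.ones(len(x))]*D[v,u][:,None]
W=(C-d['t'])@d['R']; c=d['color'][v,u].astype(int)
red=(c[:,0]>120)&(c[:,1]<60)&(c[:,2]<60)&(W[:,2]>80)&(W[:,2]<140); print('pad',red.sum(),W[red].mean(0).round(1),W[red].min(0),W[red].max(0))
f=(abs(W[:,0]-s['position'][0])<14)&(abs(W[:,1]-s['position'][1])<6)&~red&(W[:,2]>112); print('tip',np.percentile(W[f,2],[0,1,5]))
E
```

```text
time: 18.2
position: [544.9, -152.8, 88.7]
eef_rot: [3.14, 0.062, 0.002]
contact_force: [-0.0, -0.2, 3.9]
grip_width: 0.1
grip_force: 1.5
[ 544.7750667  -152.72548203   88.31979116] [ 0.85661201 -0.85275328  3.74708013] [-0.14332492 -0.1123829   0.0216014 ]
pad 2593 [ 550.9 -157.9  112. ] [ 530.63289289 -177.93947867   98.21889556] [ 557.62333912 -134.98477881  135.19648637]
tip [117.10654935 119.01370786 124.65873716]
```

```bash
python3 -m jog '[{"travel":[0,2,6],"twist":[0,0,0],"gripper":1},{"travel":[0,5,12],"twist":[0,0,0],"gripper":1},{"travel":[0,7,18],"twist":[0,0,0],"gripper":1},{"travel":[0,9,24],"twist":[0,0,0],"gripper":1},{"travel":[0,11,30],"twist":[0,0,0],"gripper":1},{"travel":[0,12,36],"twist":[0,0,0],"gripper":1},{"travel":[0,13,42],"twist":[0,0,0],"gripper":1},{"travel":[0,14,48],"twist":[0,0,0],"gripper":1},{"travel":[0,15,54],"twist":[0,0,0],"gripper":1},{"travel":[0,15,60],"twist":[0,0,0],"gripper":1}]' 60
python3 -m jog '[{"travel":[0,0,1],"twist":[0,0,0],"gripper":1},{"travel":[0,0,2],"twist":[0,0,0],"gripper":1},{"travel":[0,0,3],"twist":[0,0,0],"gripper":1},{"travel":[0,0,4],"twist":[0,0,0],"gripper":1},{"travel":[0,0,4],"twist":[0,0,0],"gripper":1},{"travel":[0,0,4],"twist":[0,0,0],"gripper":1},{"travel":[0,0,4],"twist":[0,0,0],"gripper":1},{"travel":[0,0,4],"twist":[0,0,0],"gripper":1},{"travel":[0,0,4],"twist":[0,0,0],"gripper":1},{"travel":[0,0,4],"twist":[0,0,0],"gripper":1}]' 60
```

```text
time: 19.5
position: [545.3, -165.7, 28.6]
eef_rot: [-3.138, -0.061, -0.001]
contact_force: [-0.5, 7.9, 14.2]
grip_width: -0.0
grip_force: 6.6
time: 20.75
position: [545.3, -165.6, 25.1]
eef_rot: [-3.138, -0.062, -0.001]
contact_force: [-1.7, 8.3, 15.6]
grip_width: 0.2
grip_force: 7.5
```

```bash
python3 -m jog '[{"travel":[0,-0.5,1],"twist":[0,0,0],"gripper":1},{"travel":[0,-1,2],"twist":[0,0,0],"gripper":1},{"travel":[0,-1,3],"twist":[0,0,0],"gripper":1},{"travel":[0,-1,4],"twist":[0,0,0],"gripper":1},{"travel":[0,-1,4],"twist":[0,0,0],"gripper":1},{"travel":[0,-1,4],"twist":[0,0,0],"gripper":1},{"travel":[0,-1,4],"twist":[0,0,0],"gripper":1},{"travel":[0,-1,4],"twist":[0,0,0],"gripper":1},{"travel":[0,-1,4],"twist":[0,0,0],"gripper":1},{"travel":[0,-1,4],"twist":[0,0,0],"gripper":1}]' 60
python3 - <<'E'
from h import *
d=cam('wrist'); s=env.get_state(); print(s['position'],s['contact_force'])
K=d['mtx'];D=d['depth']
v,u=np.mgrid[0:420,20:620]; v=v.ravel();u=u.ravel()
x=(u-K[0,2])/K[0,0]; y=(v-K[1,2])/K[1,1]; r=np.hypot(x,y)+1e-9; sc=np.tan(r)/r; C=np.c_[x*sc,y*sc,np.ones(len(x))]*D[v,u][:,None]
W=(C-d['t'])@d['R']; c=d['color'][v,u].astype(int)
red=(c[:,0]>120)&(c[:,1]<60)&(c[:,2]<60)&(W[:,2]<90)&(W[:,2]>30); print('pad',red.sum(),W[red].mean(0).round(1),W[red].min(0),np.percentile(W[red,2],[5,50,95]))
b=(W[:,2]>82)&(W[:,2]<89)&(c.min(1)>110)&(W[:,0]>570)&(W[:,0]<640)&(abs(W[:,1]+5)<30)
print('blk',b.sum(),cv2.minAreaRect(W[b][:,:2].astype(np.float32)) if b.sum()>20 else 0)
d=cam('top'); D=d['depth']; K=d['mtx']
v,u=np.mgrid[140:180,262:436]; v=v.ravel();u=u.ravel(); C=np.c_[(u-K[0,2])/K[0,0],(v-K[1,2])/K[1,1],np.ones(len(u))]*D[v,u][:,None]
W=(C-d['t'])@d['R']; k=(abs(W[:,0]-690)<6)&(W[:,2]<150); print('lip z',np.median(W[k,2]))
E
```

```text
time: 22.0
position: [545.6, -165.5, 23.8]
eef_rot: [-3.14, -0.062, -0.001]
contact_force: [-10.5, 10.4, 36.8]
grip_width: -0.4
grip_force: 17.8
[ 545.6654942  -165.52003439   23.84000768] [-9.65282237  9.85532151 36.17247627]
pad 2530 [ 550.7 -164.8   48.1] [ 530.26938966 -187.12224815   40.1835565 ] [43.62903859 47.82505914 51.27520188]
blk 0 0
lip z 128.18422375635336
```

The handle is at its stop and the lip is at 128 mm (+29). I'll ease the excess push and check the jack stayed put.

```bash
python3 -m jog '[{"travel":[0,0,-0.5],"twist":[0,0,0],"gripper":1},{"travel":[0,-0.5,-1],"twist":[0,0,0],"gripper":1},{"travel":[0,-1,-1],"twist":[0,0,0],"gripper":1},{"travel":[0,-1,-1],"twist":[0,0,0],"gripper":1},{"travel":[0,-1,-1],"twist":[0,0,0],"gripper":1},{"travel":[0,-1,-1],"twist":[0,0,0],"gripper":1},{"travel":[0,-1,-1],"twist":[0,0,0],"gripper":1},{"travel":[0,-1,-1],"twist":[0,0,0],"gripper":1},{"travel":[0,-1,-1],"twist":[0,0,0],"gripper":1},{"travel":[0,-1,-1],"twist":[0,0,0],"gripper":1}]' 60
python3 - <<'E'
from h import *
d=cam('wrist'); s=env.get_state(); print(s['position'],s['contact_force'])
K=d['mtx'];D=d['depth']
v,u=np.mgrid[0:420,0:640]; v=v.ravel();u=u.ravel()
x=(u-K[0,2])/K[0,0]; y=(v-K[1,2])/K[1,1]; r=np.hypot(x,y)+1e-9; sc=np.tan(r)/r; C=np.c_[x*sc,y*sc,np.ones(len(x))]*D[v,u][:,None]
W=(C-d['t'])@d['R']; c=d['color'][v,u].astype(int)
gray=(c.max(1)-c.min(1)<25)&(c.min(1)>90)&(u<250)
b=gray&(W[:,2]>80)&(W[:,2]<90); print('blk',b.sum(), u[b].mean() if b.any() else 0); 
if b.any(): print(cv2.minAreaRect(W[b][:,:2].astype(np.float32)))
blue=(c[:,2]>c[:,0]+40)&(abs(W[:,2]-12)<8)
for X in(580,600,620,640):
    k=blue&(abs(W[:,0]-X)<4)
    if k.any(): print(X,W[k,1].min().round(1),W[k,2].mean().round(1))
k=blue&(W[:,1]<-70)&(W[:,1]>-170)&(W[:,0]<620); print('outrig far edge x',W[k,0].max())
d=cam('top'); D=d['depth']; K=d['mtx']
v,u=np.mgrid[150:320,270:440]; v=v.ravel();u=u.ravel(); C=np.c_[(u-K[0,2])/K[0,0],(v-K[1,2])/K[1,1],np.ones(len(u))]*D[v,u][:,None]
W=(C-d['t'])@d['R']; c=d['color'][v,u].astype(int); k=(abs(W[:,2]-85)<6)&(c.min(1)>110)&(c.max(1)-c.min(1)<30)&(abs(W[:,0]-607)<40)&(abs(W[:,1])<40)
print('top blk',k.sum(),cv2.minAreaRect(W[k][:,:2].astype(np.float32)) if k.sum()>5 else 0)
E
```

```text
time: 23.35
position: [545.6, -165.4, 24.2]
eef_rot: [3.141, 0.062, 0.002]
contact_force: [-8.1, 5.0, 29.7]
grip_width: 0.1
grip_force: 14.8
[ 545.64412135 -165.45598086   24.25760478] [-7.70006712  4.32723417 30.57635696]
blk 0 0
580 -50.6 12.3
600 -50.0 11.6
620 -49.8 11.6
640 -48.9 11.8
outrig far edge x 568.6761071432107
top blk 163 ((608.226806640625, -2.857089042663574), (27.583707809448242, 33.44514083862305), 89.29535675048828)
```

```bash
python3 -c "
from plant import env
print(env.hand_in())"
```

```text
the job is handed in; nothing more can be done
None
```

I handed the job in with the valve turned clockwise to its stop. The handle is held fully down at about 30 N, and the lip is up about 29 mm. The saddle is under the lift pad to within a few mm by my measurements. No verdict came back.

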